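# Stack the bushing and stop collar on the carrier's locating post

## Robot

A 6-joint arm with a two-finger parallel gripper is mounted at the origin on the work surface. World frame = base frame: x ahead of the robot, y to its left, z up, the work surface at z = 0. Lengths are in m, angles in degrees, forces in N, time in s.
With the tool pointing down it reaches from about 0.3 to 0.75 m from the base axis. Payload 8.5 kg.
Tool frame: the origin (TCP) lies midway between the tips of the shut fingers; the grasp point (between the pads) lies 19 mm behind it; z points along the fingers, y is the line along which they close (so a half turn about z gives the same grasp; the last joint's range is limited). The gripper opens to 85 mm and grips with 20 to 120 N. Pads are 22 mm wide; open, the fingers measure 114 mm over their backs; the gripper's body (76 mm by 85 mm) begins 54 mm behind the grasp point. The pads swing forward as they close: fully open they stand 13 mm farther back than shut.
Start: joints at [-83.956, 21.807, 74.336, -0, 83.858, -12.336], TCP at [0.173, -0.522, 0.231] pointing down, gripper open.
Joint ranges: [-178.18, 178.18], [-50.72, 133.34], [12.68, 142.11], [-81.47, 261.47], [9.98, 163.14], [-165.26, 165.26]. Speed limits (degrees/s): [136.94, 136.94, 180, 180, 180, 180].

## Interface

Orientations are given as a 3x3 rotation matrix whose columns are the frame's x, y, z axes.
In Python, from rig import monitor, optics, close_job, models gives the robot as it stands.
- The arm moves only by the tool step_arm, never from a script. Its arguments are lists of equal length, an entry for each row: "fingers": the closure, from -1 (fully open) to 1 (shut); "travel": the shift along the tool's x, y, z scaled (see below), a list of three; "twist": the turn about the tool's z scaled (see below). In form: {"fingers": [fingers, ...], "travel": [[tx, ty, tz], ...], "twist": [twist, ...]}. A call has 1 to 10 rows; each row shifts and turns the commanded pose from where the row before left it, along the tool's axes as they then stand; what a row does not reach is not made up. The controller multiplies each number of a shift by 100 mm and each number of a turn by pi rad. A row lasts 1/8 s, in which the tool goes at most 62.5 mm and 10.7 degrees, less where a joint would pass 70% of its speed; a pose out of reach is approached as far as the arm can. A call with a number of a shift or a turn outside -1 to 1 is refused whole. A call with a gripper value outside its range is refused whole. The fingers move at their own pace and stop on an object; "force" is the grip in N (left out, the last holds). Time passes only in rows, so rows that do not move let the fingers close. It gives the time, the measured TCP pose, the force, the opening and the grip force at its end, in the units of the state.
- monitor.observe(): the state, without advancing time (a new reading comes with each control period).
- optics.get_image(name): name is "scene" or "side" or "wrist"; returns (picture, depth): 480x640x3 uint8, blue, green, red; 480x640 float32, m along the optical axis (not along the pixel's ray), 0 where there is no reading.
- optics.get_calibration(name): a dict with "vertical_fov" (degrees; the focal length in pixels is half the picture's height over the tangent of half this angle, whatever the lens; pixels are square), "cx", "cy" (the principal point, pixels), "world_from_camera" (4x4, takes a point from camera to world coordinates). Camera axes: x right, y up, looking along -z (the intrinsics and any distortion apply to the point x, -y, -z); pixel columns grow to the right and rows downward; lengths in m; the calibration is good to about 2 mm. A picture is of the moment at which its call begins: read the wrist's pose just before it. get_calibration takes no time and is no camera call; for the wrist camera it gives the pose at the moment of the call.
- close_job(): hands the job in; it is judged then, once.
Trained networks look in the newest picture that a camera, given by its name, has taken for a name from the list of things; names that differ only in an ending like _2 or _b are one class to them, and where a whole thing is asked for, a point or a joint stands for the part that bears it (a point fixed in the world has none). Each returns a list of dicts, best first, with "confidence" (0 to 1); they miss things now and then, are a little off and sometimes report something else, mostly with a low value. They report only what shows in the picture. A call takes as long as a camera call. They do not tell look-alikes from the thing itself.
- models.trace(camera, query): "mask" (480x640 bool, what is visible of it) and "point" ([column, row] in pixels, amid what is visible of it).
- models.landmark_of(camera, query): "point" ([column, row] in pixels: a listed point, or the origin of a listed thing).
The state is a dict: "time_s": time; "q": joint angles; "qvel": joint speeds; "joint_efforts": joint torques, N m; "position": TCP position; "tool_rot": TCP orientation; "ft_force": force on the tool from outside, world axes, zero at the start; "wrist_torque": the same for the moment, N m; "grip_width": finger opening in m; "gripper_force": force on a finger pad.
Only numpy, scipy, OpenCV 4.12 (cv2) and the standard library are available. Lean on these libraries where they do the work, as an engineer would, in place of code of your own. Each camera call takes 0.05 s, during which the arm holds its last target. There are 200 camera calls.

## Task

On the fixture plate stands a round planetary carrier with an upright locating post at its centre. Take the large bushing on the plate (the tall sleeve, not the small one), thread it over the post and lower it fully home onto the carrier's raised hub, then thread the thick-walled stop collar (not the big thin ring, nor the gear) over the same post until it sits flat on top of the bushing. Lower both parts down the post, do not drop them from its top, and leave them there released.

Things in the scene. Friction and masses are not known exactly. Their poses are not given: they have to be found in the camera images.
- bushing: Large bronze bushing: a plain sleeve standing upright on the fixture plate, 54 mm outside diameter, 36 mm bore, 40 mm tall, about 0.4 kg. Origin at the centre of its underside, z along its axis, up. A much smaller bronze bushing (34 mm diameter, 26 mm tall, 17 mm bore) lies about as well and does not fit the post.
- collar: Stop collar: a thick-walled painted steel ring lying flat on the fixture plate, 66 mm outside diameter, 36 mm bore, 18 mm tall, about 0.33 kg. Origin at the centre of its underside, z along its axis, up. Not to be confused with a thin-walled ring in the same paint (96 mm outside, 76 mm bore, 12 mm tall) or a toothed steel planet gear (60 mm, 22 mm tall).
- seat (a point): Centre of the carrier's raised hub top, on the post's axis, where the bushing's underside rests: 50 mm above the work surface, 30 above the fixture plate (plate top 20 mm up). z up. The carrier is fixed: a rough dark disc 150 mm across, 20 thick; hub 72 mm across, 10 mm higher than the disc; three bosses 28 mm across, 54 mm off the axis, 4 mm lower than the hub.
- post_tip (a point): Top of the fixed upright locating post, on its axis, 70 mm above the seat. The post is 20 mm in diameter; its last 8 mm taper to 8 mm. Both rings have 8 mm of play on the post all round.
There are look-alikes about, which are no part of the job. Leave any green look-alike of the bushing alone.

How it is judged (in metres and radians):
On the way:
1. the large bushing is on the post, fully home on the hub, before the collar is on (horizontal distance between bushing and seat below 0.015 m and angle between the z axis of bushing and the z axis of seat, either way round below 0.17 rad and z of bushing in the frame of seat between -0.006 and 0.006 m and not (horizontal distance between collar and seat below 0.015 m and angle between the z axis of collar and the z axis of seat, either way round below 0.17 rad and z of collar in the frame of seat between 0.034 and 0.047 m)), for 0.2 s.
At the end, for the whole second after the job is handed in: The large bushing is on the post, its underside within 6 mm of the seat's height; the stop collar is on the post above it, its underside 34 to 47 mm above the seat (40 mm is flat on the bushing); both are within 15 mm of the post's axis, within 0.17 rad (10 degrees) of upright, and at rest (horizontal distance between each of bushing, collar and seat below 0.015 m and angle between the z axis of each of bushing, collar and the z axis of seat, either way round below 0.17 rad and z of bushing in the frame of seat between -0.006 and 0.006 m and z of collar in the frame of seat between 0.034 and 0.047 m and linear speed of each of bushing, collar below 0.03 m/s); the robot touches nothing.
It fails at once if the bushing is dropped: it falls freely, out of the fingers, faster than 0.7 m/s (a fall of about 25 mm) (linear speed of bushing above 0.7 m/s and contact force between the fingers and bushing below 0.2 N).
It fails at once if the collar is dropped: it falls freely, out of the fingers, faster than 0.7 m/s (a fall of about 25 mm) (linear speed of collar above 0.7 m/s and contact force between the fingers and collar below 0.2 N).
It also fails if it takes over 58 s, if anything falls off the work surface, if the arm or the gripper's body presses on something with over 40 N, if the wrist force passes 120 N, or if a joint passes its speed limit or range.

## Working session

There is one attempt and no reset: what is moved stays moved. The work goes in short steps, Python scripts to look and compute and a tool call to move; the robot and the scene stay as the last step left them, time stands still between calls to the robot, and variables do not carry over. Pictures are saved under pics/ and viewed, at most 10 in all, crops included, and the job is handed in when it is done.

Besides the shell and the picture viewer there is one more tool, called after ">>>" as name([rows], argument=value, ...), one row to a line, values as JSON. step_arm: Moves the arm, as the interface text tells. Its arguments: {"type":"object","properties":{"fingers":{"type":"array","items":{"type":"number"}},"travel":{"type":"array","items":{"type":"array","items":{"type":"number"}}},"twist":{"type":"array","items":{"type":"number"}},"force":{"type":"number"}},"required":["fingers","travel","twist"]}

```bash
mkdir -p pics; ls; python3 - <<'E'
from rig import monitor, optics, models
import cv2, numpy as np
s=monitor.observe(); print(s['time_s'],s['position'],np.round(s['tool_rot'],3).tolist(),s['grip_width'])
ims=[]
for n in ['scene','side']:
    im,d=optics.get_image(n); ims.append(im); np.save(f'pics/{n}_d.npy',d); cv2.imwrite(f'pics/{n}_raw.png',im)
    c=optics.get_calibration(n); print(n,{k:(np.round(v,4).tolist()) for k,v in c.items()})
    print((d>0).mean())
    for q in ['bushing','collar','seat','post_tip']:
        print(q,[(np.round(r['point']).tolist(),round(r['confidence'],2)) for r in models.landmark_of(n,q)][:5])
E
```

```text
pics
0.0 [ 0.17340817 -0.52163831  0.23072631] [[0.949, 0.315, -0.0], [0.315, -0.949, 0.001], [0.0, -0.001, -1.0]] 0.08561043224024083
scene {'vertical_fov': 46.3478, 'cx': 322.7706, 'cy': 240.4435, 'world_from_camera': [[-0.4776, -0.5606, 0.6765, 1.4603], [0.8785, -0.3008, 0.3711, 0.7703], [-0.0046, 0.7715, 0.6362, 1.0589], [0.0, 0.0, 0.0, 1.0]]}
0.9649576822916667
bushing [([494.0, 327.0], 0.96), ([335.0, 317.0], 0.92), ([386.0, 244.0], 0.62), ([434.0, 257.0], 0.58)]
collar [([203.0, 209.0], 0.71)]
seat [([222.0, 249.0], 0.72), ([221.0, 229.0], 0.3)]
post_tip [([222.0, 229.0], 0.86), ([223.0, 248.0], 0.38)]
side {'vertical_fov': 53.337, 'cx': 315.6066, 'cy': 233.2202, 'world_from_camera': [[0.9683, 0.1758, -0.1774, 0.1909], [-0.2497, 0.6673, -0.7016, -0.7805], [-0.0049, 0.7237, 0.6901, 1.0568], [0.0, 0.0, 0.0, 1.0]]}
0.995859375
bushing [([360.0, 215.0], 0.85), ([239.0, 209.0], 0.37)]
collar [([346.0, 382.0], 0.96)]
seat [([379.0, 299.0], 0.71)]
post_tip [([378.0, 281.0], 0.84)]
```

View pics/scene_raw.png

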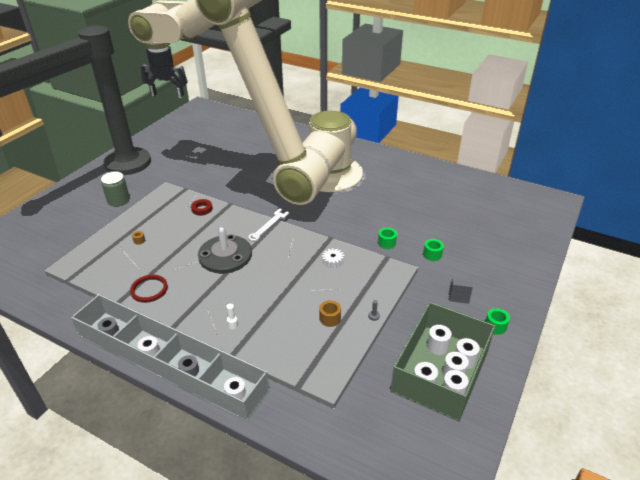

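View pics/side_raw.png

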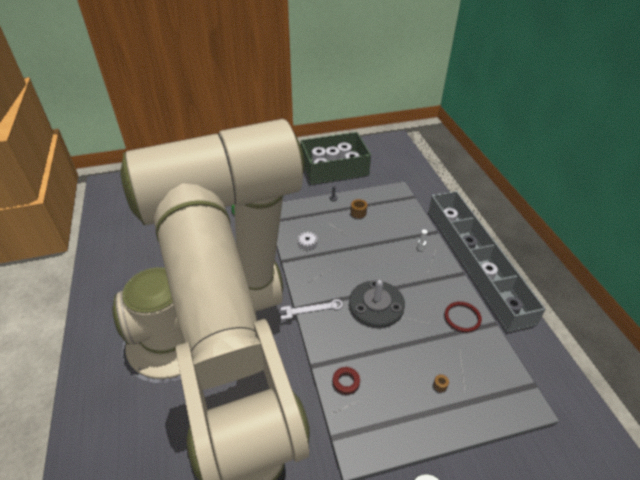

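The scene picture shows the candidates:
- **Bushings:** the large bronze sleeve is at scene (330,314) / side (360,209). A small bronze one is at scene (138,238) / side (441,382). Green look-alikes are at (388,238), (433,249) and (498,321).
- **Red rings:** the thick one is at scene (202,207) / side (346,380). The thin one is at (149,288) / (463,317).
- **Gear:** scene (333,257).

The large bronze sleeve and the small thick red ring fit the description. I'll confirm both in one crop and measure them from both views.

```bash
cat > h.py <<'E'
import numpy as np, cv2
from rig import optics
def K(n):
    c=optics.get_calibration(n); f=240/np.tan(np.radians(c['vertical_fov'])/2); return f,c['cx'],c['cy'],np.array(c['world_from_camera'])
def ray(n,p,k=None):
    f,cx,cy,T=k or K(n); d=T[:3,:3]@np.array([(p[0]-cx)/f,-(p[1]-cy)/f,-1]); return T[:3,3],d
def pts(n,d,m,k=None):
    f,cx,cy,T=k or K(n); v,u=np.nonzero(m&(d>0)); z=d[v,u]
    return np.c_[(u-cx)/f*z,-(v-cy)/f*z,-z]@T[:3,:3].T+T[:3,3]
def tri(rs):
    A=0;b=0
    for o,d in rs:
        d=d/np.linalg.norm(d);P=np.eye(3)-np.outer(d,d);A=A+P;b=b+P@o
    x=np.linalg.solve(A,b); return x,[np.linalg.norm(np.cross(x-o,d/np.linalg.norm(d))) for o,d in rs]
def circ(P):
    A=np.c_[2*P[:,:2],np.ones(len(P))]; s=np.linalg.lstsq(A,(P[:,:2]**2).sum(1),rcond=None)[0]
    return s[:2],np.sqrt(s[2]+s[0]**2+s[1]**2)
E
python3 - <<'E'
from h import *
from rig import models
raw={n:cv2.imread(f'pics/{n}_raw.png') for n in ['scene','side']}
def crop(n,u,v,r=30): return cv2.resize(raw[n][v-r:v+r,u-r:u+r],(270,270),interpolation=cv2.INTER_CUBIC)
cv2.imwrite('pics/crop1.png',np.vstack([np.hstack([crop('scene',330,314),crop('side',360,209)]),np.hstack([crop('scene',202,207),crop('side',346,380)])]))
px={'bushing':((330,314),(360,209)),'collar':((202,207),(346,380)),'seat':((222,249),(379,299)),'post_tip':((222,229),(378,281))}
L={}
for i,n in enumerate(['scene','side']):
    d=np.load(f'pics/{n}_d.npy')
    optics.get_image(n)
    for q in px:
        r=[x for x in models.landmark_of(n,q) if np.hypot(*(np.array(x['point'])-px[q][i]))<12]
        if r: L[q,n]=r[0]['point']
        else: print('no',q,n)
        if q in('bushing','collar'):
            t=[x for x in models.trace(n,q) if np.hypot(*(np.array(x['point'])-px[q][i]))<15]
            if t:
                P=pts(n,d,t[0]['mask']); z=np.percentile(P[:,2],[5,50,90,98]); T=P[P[:,2]>z[2]-.004]
                print(q,n,len(P),'z',z.round(4),'bbox mid',(T.max(0)+T.min(0))[:2]/2,'size',T.max(0)-T.min(0))
    c=cv2.inRange(d,0,0)
for q in px:
    if (q,'scene') in L and (q,'side') in L: print(q,tri([ray(n,L[q,n]) for n in('scene','side')]),L[q,'scene'],L[q,'side'])
E
```

```text
bushing scene 472 z [0.0238 0.0468 0.0603 0.0627] bbox mid [0.62080803 0.32744492] size [0.05343589 0.05038061 0.00794109]
collar scene 245 z [0.0233 0.035  0.0396 0.0419] bbox mid [ 0.40342385 -0.23902112] size [0.06628397 0.06244486 0.00751527]
bushing side 288 z [0.0263 0.0509 0.0627 0.0652] bbox mid [0.61444428 0.32774133] size [0.05188493 0.05622461 0.00966027]
collar side 429 z [0.0309 0.0393 0.042  0.0434] bbox mid [ 0.396526   -0.24181715] size [0.05997673 0.06560388 0.00798586]
bushing (array([0.61532238, 0.33430861, 0.02912773]), [np.float64(0.0006739166909827593), np.float64(0.0006739166909826356)]) [333.2, 316.9] [357.8, 210.5]
collar (array([ 0.39634351, -0.23652506,  0.02482418]), [np.float64(0.001385710575310221), np.float64(0.0013857105753101449)]) [204.2, 207.8] [345.0, 380.5]
seat (array([ 0.54836614, -0.04175334,  0.05195104]), [np.float64(0.00035505602329355727), np.float64(0.0003550560232932779)]) [224.6, 248.1] [378.2, 297.5]
post_tip (array([ 0.55169137, -0.04394482,  0.12168662]), [np.float64(0.0028409284997205583), np.float64(0.0028409284997203917)]) [219.1, 229.3] [380.9, 280.2]
```

View pics/crop1.png

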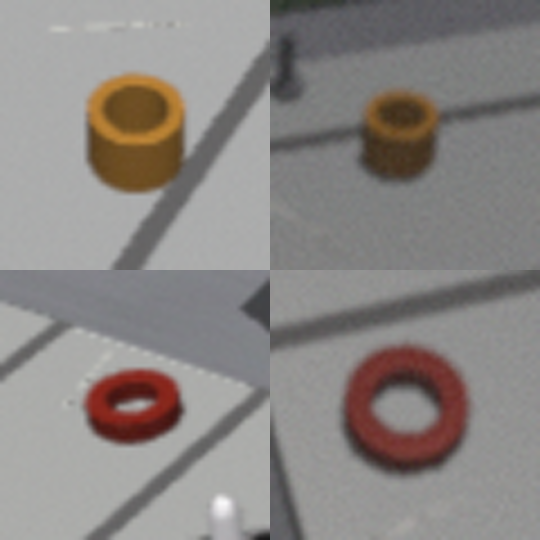

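The crop confirms both: a plain bronze sleeve (top row) and a thick-walled red ring (bottom row). Next I'll move above the collar for a look with the wrist camera.

>>> step_arm([
  [0.435, -0.28, 0],
  [0.435, -0.28, 0],
  [0.435, -0.28, 0],
  [0.435, -0.28, 0],
  [0.435, -0.28, 0],
  [0.435, -0.28, 0],
  [0.435, -0.28, 0],
  [0, 0, 0],
], fingers=[-1, -1, -1, -1, -1, -1, -1, -1], twist=[0, 0, 0, 0, 0, 0, 0, 0])

```text
time_s: 2.2
position: [0.4019, -0.2375, 0.2315]
tool_rot: [[0.947, 0.32, 0.0], [0.32, -0.947, 0.0], [0.0, 0.0, -1.0]]
ft_force: [0.4, -0.4, 0.1]
grip_width: 0.0852
gripper_force: 0.0
```

```bash
cat > w.py <<'E'
# wrist look: save picture, list landmark rays & ring fits
import sys
from h import *
from rig import monitor, models
def look(tag,things):
    k=K('wrist'); im,d=optics.get_image('wrist'); s=monitor.observe()
    cv2.imwrite(f'pics/w_{tag}.png',im); np.savez(f'pics/w_{tag}.npz',d=d,f=k[0],cx=k[1],cy=k[2],T=k[3])
    print('t',s['time_s'],'tcp',np.round(s['position'],4),'F',np.round(s['ft_force'],1),'cam',k[3][:3,3].round(3),'view',(-k[3][:3,2]).round(3))
    for q in things:
        for r in models.landmark_of('wrist',q)[:3]:
            o,v=ray('wrist',r['point'],k)
            z={'bushing':.02,'collar':.02,'seat':.05,'post_tip':.12}[q]
            print(q,'lm',np.round(r['point'],1),round(r['confidence'],2),'at z',z,(o+v*(z-o[2])/v[2])[:2].round(4))
        if q in('bushing','collar'):
            for t in models.trace('wrist',q)[:3]:
                P=pts('wrist',d,t['mask'],k); 
                if len(P)<50: continue
                z=np.percentile(P[:,2],[5,50,90]); T=P[P[:,2]>z[2]-.005]
                cs=max(cv2.findContours(t['mask'].astype('uint8'),0,1)[0],key=len)[:,0]
                h={'bushing':.06,'collar':.038}[q]
                c,r=circ(np.array([(lambda o,v:o+v*(h-o[2])/v[2])(*ray('wrist',p,k)) for p in cs]))
                print(q,'trace',t['point'],round(t['confidence'],2),'z',z.round(4),'depth fit mid',((T.max(0)+T.min(0))/2)[:2].round(4),'size',(T.max(0)-T.min(0)).round(4),'outline circ',c.round(4),r.round(4))
if __name__=='__main__': look(sys.argv[1],sys.argv[2:])
E
python3 w.py a collar seat post_tip
```

```text
t 2.25 tcp [ 0.4011 -0.239   0.2314] F [-0.2 -0.6 -0.1] cam [ 0.481 -0.211  0.374] view [-0.309 -0.103 -0.945]
collar trace [323.1, 216.1] 0.96 z [0.0252 0.0371 0.0382] depth fit mid [ 0.3985 -0.242 ] size [0.0655 0.0653 0.0071] outline circ [ 0.3996 -0.2412] 0.0328
```

View pics/w_a.png

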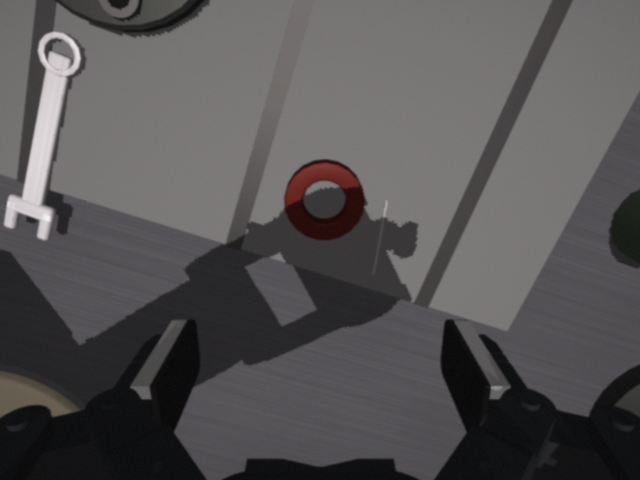

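The wrist picture shows the collar lying clear of everything at (324,200). Its outline radius is 32.8 mm and its top is at 38 mm, which matches. On to the post.

>>> step_arm([
  [0.38, -0.345, 0],
  [0.38, -0.345, 0],
  [0.38, -0.345, 0],
  [0.38, -0.345, 0],
  [0, 0, 0],
], fingers=[-1, -1, -1, -1, -1], twist=[0, 0, 0, 0, 0])

```text
time_s: 3.08
position: [0.502, -0.0596, 0.2311]
tool_rot: [[0.948, 0.318, 0.0], [0.318, -0.948, 0.0], [0.0, -0.0, -1.0]]
ft_force: [-0.2, -1.4, -1.0]
grip_width: 0.0856
gripper_force: 0.0
```

```bash
python3 w.py b seat post_tip; python3 - <<'E'
from h import *
z=np.load('pics/w_b.npz'); d=z['d'];k=(float(z['f']),float(z['cx']),float(z['cy']),z['T'])
P=pts('',d,d>0,k)
near=np.hypot(P[:,0]-.55,P[:,1]+.043)<.085
for lo,hi in [(.046,.054),(.06,.11),(.114,.126),(.036,.043)]:
    T=P[near&(P[:,2]>lo)&(P[:,2]<hi)]
    if len(T)>20: print(lo,len(T),'median z',np.median(T[:,2]),'mid',((T.max(0)+T.min(0))/2)[:2],'size',(T.max(0)-T.min(0))[:2],'mean',T.mean(0))
E
```

```text
t 3.125 tcp [ 0.5015 -0.061   0.2311] F [-0.4  0.5  0.6] cam [ 0.581 -0.034  0.373] view [-0.31  -0.102 -0.945]
seat lm [319.8 138.9] 0.81 at z 0.05 [ 0.5464 -0.0447]
post_tip lm [320.4 157. ] 0.63 at z 0.12 [ 0.5441 -0.0459]
0.046 7357 median z 0.04923692634480192 mid [ 0.53928103 -0.03651888] size [0.1172243  0.11575182] mean [ 0.54708915 -0.0436204   0.04898218]
0.06 194 median z 0.08837510880033686 mid [ 0.55001194 -0.04328428] size [0.00918802 0.01641226] mean [ 0.5526934 -0.0422319  0.0876155]
0.114 540 median z 0.11726562227992485 mid [ 0.54480464 -0.04484048] size [0.0162613  0.01590988] mean [ 0.54524737 -0.04461808  0.11723721]
0.036 19105 median z 0.03929074216601397 mid [ 0.54471212 -0.04470456] size [0.14940114 0.1493242 ] mean [ 0.55059568 -0.04274551  0.03924312]
```

View pics/w_b.png

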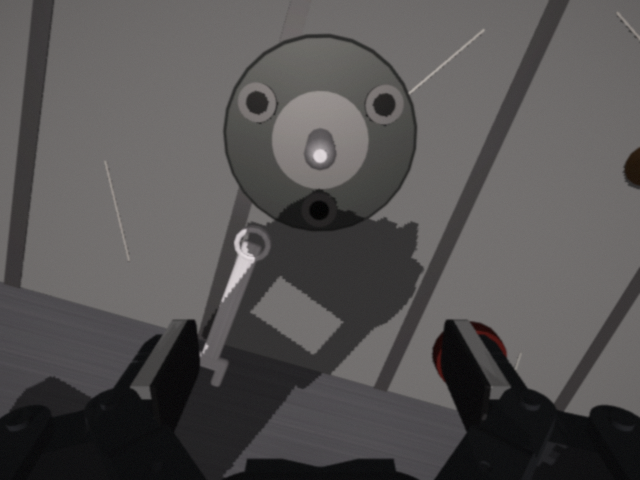

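The wrist picture shows the carrier, with the post tip at (320,156). The disc fit gives the post's axis at (0.5447, -0.0448). Next, the bushing.

>>> step_arm([
  [0.266, -0.44, 0],
  [0.266, -0.44, 0],
  [0.266, -0.44, 0],
  [0.266, -0.44, 0],
  [0.266, -0.44, 0],
  [0.266, -0.44, 0],
  [0.266, -0.44, 0],
  [0, 0, 0],
], fingers=[-1, -1, -1, -1, -1, -1, -1, -1], twist=[0, 0, 0, 0, 0, 0, 0, 0])

```text
time_s: 4.22
position: [0.5814, 0.2909, 0.2305]
tool_rot: [[0.949, 0.316, -0.001], [0.316, -0.949, 0.0], [-0.001, -0.0, -1.0]]
ft_force: [-0.4, -0.7, -0.7]
grip_width: 0.0854
gripper_force: 0.0
```

```bash
python3 w.py c bushing
```

```text
t 4.275 tcp [0.5814 0.2893 0.2307] F [ 0.6 -1.3  0.2] cam [0.661 0.317 0.372] view [-0.311 -0.102 -0.945]
bushing lm [197.2 445.1] 0.68 at z 0.02 [0.2818 0.3275]
bushing lm [ 71.7 427.6] 0.41 at z 0.02 [0.2633 0.4559]
bushing trace [279.0, 158.0] 0.75 z [0.0275 0.0589 0.0601] depth fit mid [0.6161 0.3271] size [0.0529 0.053  0.0064] outline circ [0.6168 0.327 ] 0.0266
bushing trace [62.7, 413.1] 0.64 z [0.0018 0.0057 0.0097] depth fit mid [0.2648 0.4731] size [0.0122 0.0216 0.007 ] outline circ [0.3227 0.448 ] 0.0081
```

View pics/w_c.png

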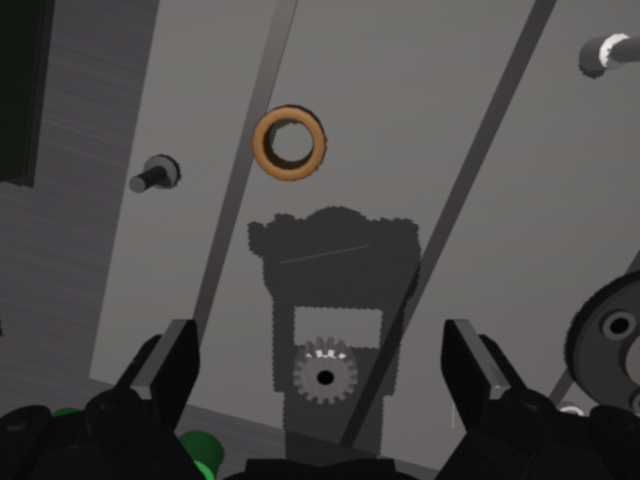

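The wrist picture shows the bushing at (289,143), top at z=60 mm, placed at (0.6165, 0.327). The gear and the bolt are well clear of the fingers.

>>> step_arm([
  [0.452, -0.247, 0],
  [0, 0, 0.4],
  [0, 0, 0.45],
  [0, 0, 0.45],
  [0, 0, 0.4],
  [0, 0, 0.2],
  [0, 0, 0.14],
  [0, 0, 0],
], fingers=[-1, -1, -1, -1, -1, -1, -1, -1], twist=[0, 0, 0, 0, 0, 0, 0, 0])

```text
time_s: 5.38
position: [0.6161, 0.3265, 0.027]
tool_rot: [[0.949, 0.314, -0.001], [0.314, -0.949, -0.0], [-0.001, 0.0, -1.0]]
ft_force: [-0.0, -0.7, 0.2]
grip_width: 0.0855
gripper_force: 0.0
```

>>> step_arm([
  [0, 0, 0],
  [0, 0, 0],
  [0, 0, 0],
  [0, 0, 0],
  [0, 0, 0],
  [0, 0, 0],
  [0, 0, 0],
], fingers=[1, 1, 1, 1, 1, 1, 1], twist=[0, 0, 0, 0, 0, 0, 0], force=60)

```text
time_s: 6.25
position: [0.6167, 0.3276, 0.0291]
tool_rot: [[0.949, 0.315, 0.003], [0.315, -0.949, 0.0], [0.003, 0.001, -1.0]]
ft_force: [-0.4, -1.7, 5.9]
grip_width: 0.053
gripper_force: 63.1
```

>>> step_arm([
  [0, 0, -0.15],
  [0, 0, -0.35],
  [0, 0, -0.4],
  [0, 0, -0.4],
  [0, 0, -0.2],
  [0, 0, 0],
], fingers=[1, 1, 1, 1, 1, 1], twist=[0, 0, 0, 0, 0, 0])

```text
time_s: 7.0
position: [0.6163, 0.328, 0.1795]
tool_rot: [[0.949, 0.316, 0.003], [0.316, -0.949, 0.001], [0.004, -0.0, -1.0]]
ft_force: [-0.6, -0.6, -2.9]
grip_width: 0.0528
gripper_force: 63.9
```

```bash
python3 w.py d bushing
```

```text
t 7.05 tcp [0.6158 0.3277 0.1775] F [ 0.3  0.2 -4.6] cam [0.695 0.354 0.322] view [-0.307 -0.101 -0.946]
bushing lm [321.2 311.7] 0.84 at z 0.02 [0.5359 0.3003]
bushing trace [317.0, 353.8] 0.58 z [0.1758 0.2062 0.21  ] depth fit mid [0.6156 0.3272] size [0.0546 0.0542 0.0066] outline circ [0.5247 0.2981] 0.0695
```

View pics/w_d.png

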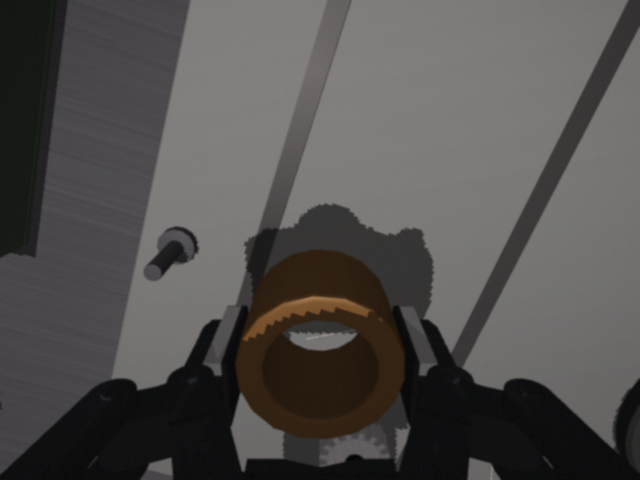

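The picture shows the bushing held upright and centred between the pads at (320,345). Next I'll carry it over the post.

>>> step_arm([
  [-0.15, 0.27, 0],
  [-0.23, 0.41, 0],
  [-0.25, 0.45, 0],
  [-0.25, 0.45, 0],
  [-0.25, 0.45, 0],
  [-0.25, 0.45, 0],
  [-0.23, 0.41, 0],
  [-0.15, 0.27, 0],
  [-0.09, 0.15, 0],
  [0, 0, 0],
], fingers=[1, 1, 1, 1, 1, 1, 1, 1, 1, 1], twist=[0, 0, 0, 0, 0, 0, 0, 0, 0, 0])

```text
time_s: 8.4
position: [0.5446, -0.0452, 0.1768]
tool_rot: [[0.949, 0.314, -0.001], [0.314, -0.949, 0.001], [-0.001, -0.001, -1.0]]
ft_force: [0.6, 1.0, -3.7]
grip_width: 0.0523
gripper_force: 63.9
```

```bash
python3 w.py e bushing; python3 - <<'E'
from h import *
z=np.load('pics/w_e.npz'); d=z['d'];k=(float(z['f']),float(z['cx']),float(z['cy']),z['T'])
P=pts('',d,d>0,k)
T=P[(np.hypot(P[:,0]-.5447,P[:,1]+.0448)<.08)&(P[:,2]>.036)&(P[:,2]<.043)]
print('disc z',np.median(T[:,2]),((T.max(0)+T.min(0))/2)[:2],(T.max(0)-T.min(0))[:2])
E
```

```text
t 8.45 tcp [ 0.5447 -0.0444  0.1769] F [ 0.2 -0.4 -3.6] cam [ 0.624 -0.019  0.319] view [-0.311 -0.101 -0.945]
bushing lm [317.7 314.4] 0.82 at z 0.02 [ 0.4615 -0.0706]
bushing trace [317.6, 354.1] 0.8 z [0.1742 0.2038 0.2075] depth fit mid [ 0.5446 -0.0453] size [0.0535 0.0526 0.0069] outline circ [ 0.4538 -0.0748] 0.0686
disc z 0.0393300309958024 [ 0.54815189 -0.04472069] [0.1429613  0.14946714]
```

Aligned. Lowering it down the post.

>>> step_arm([
  [0, 0, 0.1],
  [0, 0, 0.2],
  [0, 0, 0.25],
  [0, 0, 0.25],
  [0, 0, 0.2],
  [0, 0, 0.1],
  [0, 0, 0],
], fingers=[1, 1, 1, 1, 1, 1, 1], twist=[0, 0, 0, 0, 0, 0, 0])

```text
time_s: 9.43
position: [0.5447, -0.0444, 0.0668]
tool_rot: [[0.949, 0.316, -0.001], [0.316, -0.949, 0.0], [-0.001, -0.001, -1.0]]
ft_force: [-0.9, 0.0, -3.2]
grip_width: 0.0527
gripper_force: 63.9
```

>>> step_arm([
  [0, 0, 0.04],
  [0, 0, 0.025],
  [0, 0, 0.015],
  [0, 0, 0],
], fingers=[1, 1, 1, 1], twist=[0, 0, 0, 0])

```text
time_s: 9.93
position: [0.5448, -0.0448, 0.0594]
tool_rot: [[0.949, 0.315, 0.0], [0.315, -0.949, -0.0], [0.0, 0.0, -1.0]]
ft_force: [-0.2, -0.6, -3.9]
grip_width: 0.0525
gripper_force: 63.9
```

>>> step_arm([
  [0, 0, 0.01],
  [0, 0, 0.01],
  [0, 0, 0],
  [0, 0, 0],
], fingers=[1, 1, 1, 1], twist=[0, 0, 0, 0])

```text
time_s: 10.42
position: [0.5449, -0.0448, 0.059]
tool_rot: [[0.949, 0.315, 0.001], [0.316, -0.949, -0.001], [0.001, 0.001, -1.0]]
ft_force: [-6.2, 1.2, 12.5]
grip_width: 0.0524
gripper_force: 65.4
```

It is in contact with the hub. Release, retreat straight up and check.

>>> step_arm([
  [0, 0, 0],
  [0, 0, 0],
  [0, 0, 0],
  [0, 0, 0],
  [0, 0, -0.15],
  [0, 0, -0.3],
  [0, 0, -0.4],
  [0, 0, -0.5],
  [0, 0, -0.35],
  [0, 0, 0],
], fingers=[-1, -1, -1, -1, -1, -1, -1, -1, -1, -1], twist=[0, 0, 0, 0, 0, 0, 0, 0, 0, 0])

```text
time_s: 11.68
position: [0.5456, -0.0449, 0.231]
tool_rot: [[0.949, 0.315, 0.006], [0.316, -0.949, -0.002], [0.006, 0.004, -1.0]]
ft_force: [-0.1, -0.4, -0.3]
grip_width: 0.0853
gripper_force: 0.0
```

```bash
python3 w.py f bushing; python3 - <<'E'
from h import *
z=np.load('pics/w_f.npz'); d=z['d'];k=(float(z['f']),float(z['cx']),float(z['cy']),z['T'])
P=pts('',d,d>0,k)
T=P[(np.hypot(P[:,0]-.5447,P[:,1]+.0448)<.04)&(P[:,2]>.084)&(P[:,2]<.096)]
print('rim z',np.median(T[:,2]),((T.max(0)+T.min(0))/2)[:2],(T.max(0)-T.min(0))[:2])
E
```

```text
t 11.725 tcp [ 0.5449 -0.0448  0.2289] F [ 0.7  0.2 -0.1] cam [ 0.624 -0.019  0.373] view [-0.304 -0.104 -0.947]
bushing lm [315.6 203.1] 0.71 at z 0.02 [ 0.5361 -0.0451]
bushing trace [301.0, 221.0] 0.82 z [0.0603 0.0888 0.0901] depth fit mid [ 0.5443 -0.0447] size [0.0534 0.0528 0.0269] outline circ [ 0.5393 -0.0465] 0.0306
rim z 0.0891615943596149 [ 0.54431402 -0.04457991] [0.05344868 0.05299653]
```

View pics/w_f.png

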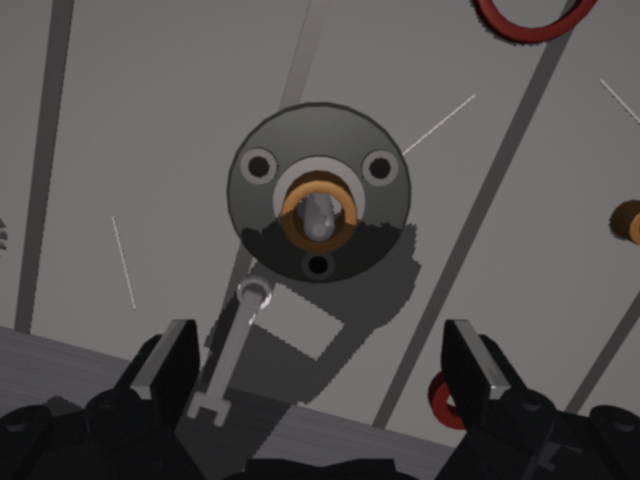

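The picture shows the bushing round the post at (318,213), flat on the hub, with its rim at z≈0.0895 and centred within 1 mm. Now the collar.

>>> step_arm([
  [-0.334, 0.234, 0],
  [-0.334, 0.234, 0],
  [-0.334, 0.234, 0],
  [-0.334, 0.234, 0],
  [-0.334, 0.234, 0],
  [-0.334, 0.234, 0],
  [0, 0, 0],
], fingers=[-1, -1, -1, -1, -1, -1, -1], twist=[0, 0, 0, 0, 0, 0, 0])

```text
time_s: 12.7
position: [0.3975, -0.2425, 0.2264]
tool_rot: [[0.95, 0.312, -0.002], [0.312, -0.95, 0.001], [-0.001, -0.002, -1.0]]
ft_force: [0.9, -0.2, -0.6]
grip_width: 0.0853
gripper_force: 0.0
```

```bash
python3 w.py g collar
```

```text
t 12.75 tcp [ 0.3982 -0.2415  0.2265] F [ 0.4 -0.2  0. ] cam [ 0.477 -0.217  0.368] view [-0.312 -0.099 -0.945]
collar trace [320.8, 211.1] 0.97 z [0.0273 0.0372 0.0382] depth fit mid [ 0.3985 -0.2422] size [0.0653 0.0645 0.0067] outline circ [ 0.3995 -0.2416] 0.0326
```

>>> step_arm([
  [0.01, 0, 0.3],
  [0, 0, 0.45],
  [0, 0, 0.45],
  [0, 0, 0.4],
  [0, 0, 0.3],
  [0, 0, 0.12],
  [0, 0, 0.075],
  [0, 0, 0],
], fingers=[-1, -1, -1, -1, -1, -1, -1, -1], twist=[0, 0, 0, 0, 0, 0, 0, 0])

```text
time_s: 13.85
position: [0.4002, -0.2409, 0.0182]
tool_rot: [[0.949, 0.316, 0.0], [0.316, -0.949, -0.0], [0.0, 0.001, -1.0]]
ft_force: [-0.0, 0.0, 1.5]
grip_width: 0.0852
gripper_force: 0.0
```

>>> step_arm([
  [0, 0, 0],
  [0, 0, 0],
  [0, 0, 0],
  [0, 0, 0],
  [0, 0, 0],
  [0, 0, 0],
], fingers=[1, 1, 1, 1, 1, 1], twist=[0, 0, 0, 0, 0, 0], force=60)

```text
time_s: 14.6
position: [0.4004, -0.2414, 0.0194]
tool_rot: [[0.949, 0.316, 0.002], [0.316, -0.949, -0.002], [0.001, 0.003, -1.0]]
ft_force: [-1.7, 2.1, 12.5]
grip_width: 0.0637
gripper_force: 63.2
```

>>> step_arm([
  [0, 0, -0.15],
  [0, 0, -0.35],
  [0, 0, -0.4],
  [0, 0, -0.4],
  [0, 0, -0.2],
  [0, 0, 0],
], fingers=[1, 1, 1, 1, 1, 1], twist=[0, 0, 0, 0, 0, 0])

```text
time_s: 15.35
position: [0.4, -0.241, 0.1689]
tool_rot: [[0.949, 0.315, 0.002], [0.315, -0.949, -0.002], [0.001, 0.003, -1.0]]
ft_force: [-0.3, -0.3, -5.3]
grip_width: 0.0634
gripper_force: 68.6
```

```bash
python3 w.py h collar
```

```text
t 15.4 tcp [ 0.3996 -0.2406  0.1677] F [ 0.1 -0.6 -4.4] cam [ 0.479 -0.215  0.311] view [-0.308 -0.104 -0.946]
collar trace [315.0, 364.7] 0.58 z [0.1741 0.1865 0.1873] depth fit mid [ 0.3982 -0.2415] size [0.0664 0.0652 0.0064] outline circ [ 0.3079 -0.2715] 0.0736
```

View pics/w_h.png

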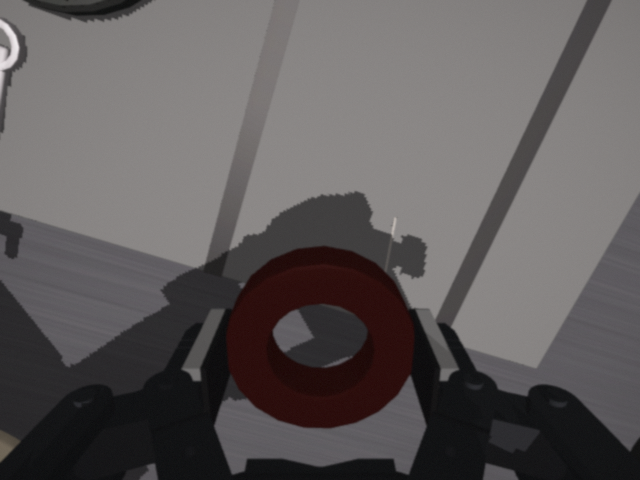

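The picture shows the collar held level between the pads at (320,335). Carry it to the post.

>>> step_arm([
  [0.2, -0.14, 0],
  [0.35, -0.245, 0],
  [0.4, -0.28, 0],
  [0.4, -0.28, 0],
  [0.35, -0.245, 0],
  [0.2, -0.14, 0],
  [0.107, -0.074, 0],
  [0, 0, 0],
], fingers=[1, 1, 1, 1, 1, 1, 1, 1], twist=[0, 0, 0, 0, 0, 0, 0, 0])

```text
time_s: 16.5
position: [0.5459, -0.0442, 0.167]
tool_rot: [[0.949, 0.316, -0.002], [0.316, -0.949, 0.0], [-0.001, -0.001, -1.0]]
ft_force: [-0.2, -0.5, -4.9]
grip_width: 0.0631
gripper_force: 68.5
```

```bash
python3 w.py i collar
```

```text
t 16.55 tcp [ 0.5456 -0.0448  0.1672] F [ 0.2  0.7 -4.3] cam [ 0.625 -0.018  0.309] view [-0.312 -0.102 -0.945]
collar trace [316.8, 363.8] 0.6 z [0.1714 0.1845 0.1854] depth fit mid [ 0.5444 -0.0448] size [0.0661 0.0661 0.0066] outline circ [ 0.4542 -0.074 ] 0.0737
```

>>> step_arm([
  [0, 0, 0.1],
  [0, 0, 0.18],
  [0, 0, 0.2],
  [0, 0, 0.14],
  [0, 0, 0.07],
  [0, 0, 0.03],
  [0, 0, 0],
], fingers=[1, 1, 1, 1, 1, 1, 1], twist=[0, 0, 0, 0, 0, 0, 0])

```text
time_s: 17.52
position: [0.5462, -0.0444, 0.0961]
tool_rot: [[0.949, 0.315, 0.001], [0.315, -0.949, -0.0], [0.0, 0.0, -1.0]]
ft_force: [0.0, 0.3, -3.2]
grip_width: 0.0634
gripper_force: 68.4
```

>>> step_arm([
  [0, 0, 0.02],
  [0, 0, 0.015],
  [0, 0, 0.01],
  [0, 0, 0],
  [0, 0, 0],
], fingers=[1, 1, 1, 1, 1], twist=[0, 0, 0, 0, 0])

```text
time_s: 18.15
position: [0.5461, -0.0444, 0.0914]
tool_rot: [[0.949, 0.315, 0.0], [0.315, -0.949, -0.0], [0.0, 0.0, -1.0]]
ft_force: [-0.2, 0.4, -4.0]
grip_width: 0.0631
gripper_force: 68.5
```

>>> step_arm([
  [0, 0, 0.01],
  [0, 0, 0.01],
  [0, 0, 0],
  [0, 0, 0],
], fingers=[1, 1, 1, 1], twist=[0, 0, 0, 0])

```text
time_s: 18.65
position: [0.5461, -0.0444, 0.0896]
tool_rot: [[0.949, 0.315, 0.0], [0.315, -0.949, -0.0], [0.0, 0.0, -1.0]]
ft_force: [-0.7, 0.0, 1.8]
grip_width: 0.063
gripper_force: 68.9
```

Contact is just made; release and retreat.

>>> step_arm([
  [0, 0, 0],
  [0, 0, 0],
  [0, 0, 0],
  [0, 0, 0],
  [0, 0, -0.15],
  [0, 0, -0.3],
  [0, 0, -0.4],
  [0, 0, -0.4],
  [0, 0, -0.15],
  [0, 0, 0],
], fingers=[-1, -1, -1, -1, -1, -1, -1, -1, -1, -1], twist=[0, 0, 0, 0, 0, 0, 0, 0, 0, 0])

```text
time_s: 19.9
position: [0.5464, -0.0444, 0.2312]
tool_rot: [[0.949, 0.315, 0.003], [0.315, -0.949, -0.001], [0.003, 0.002, -1.0]]
ft_force: [0.9, 0.4, -1.1]
grip_width: 0.0857
gripper_force: 0.0
```

```bash
python3 w.py j collar bushing; python3 - <<'E'
from h import *
z=np.load('pics/w_j.npz'); d=z['d'];k=(float(z['f']),float(z['cx']),float(z['cy']),z['T'])
P=pts('',d,d>0,k); r=np.hypot(P[:,0]-.5447,P[:,1]+.0448)
T=P[(r<.045)&(r>.014)&(P[:,2]>.098)&(P[:,2]<.118)]
A=np.c_[T[:,:2],np.ones(len(T))]; s=np.linalg.lstsq(A,T[:,2],rcond=None)[0]
print('rim z',np.percentile(T[:,2],[5,50,95]),'tilt',s[:2],((T.max(0)+T.min(0))/2)[:2],(T.max(0)-T.min(0))[:2])
E
```

```text
t 19.95 tcp [ 0.546  -0.0443  0.2298] F [ 0.4 -0.4 -0.1] cam [ 0.625 -0.018  0.373] view [-0.307 -0.103 -0.946]
collar trace [321.3, 243.7] 0.71 z [0.096  0.1072 0.1081] depth fit mid [ 0.5443 -0.0446] size [0.0654 0.0652 0.0066] outline circ [ 0.5248 -0.051 ] 0.0415
bushing trace [303.1, 229.1] 0.86 z [0.0527 0.0809 0.0919] depth fit mid [ 0.5501 -0.0449] size [0.0498 0.0363 0.0266] outline circ [ 0.5331 -0.0481] 0.017
rim z [0.1032891  0.10722095 0.10838826] tilt [-0.00381934 -0.00088593] [ 0.54428952 -0.04462525] [0.06539357 0.06516477]
```

View pics/w_j.png

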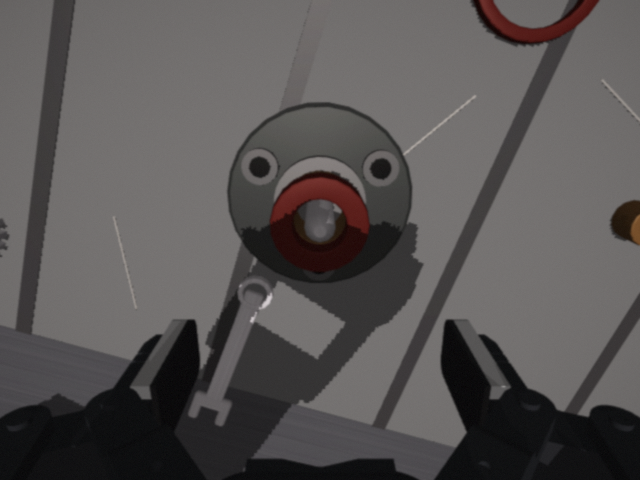

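The picture shows the collar flat on the bushing round the post at (320,222). Its top is at z≈0.1075, level and centred, and the gripper is clear. Handing in.

```bash
python3 -c "
from rig import close_job
print(close_job())"
```

```text
the job is handed in; nothing more can be done
None
```

The job is handed in at about 20 s of the 58 s limit: the large bushing sits on the hub and the stop collar lies flat on top of it, both centred on the post within about 1 mm, released, with the gripper clear (no verdict was returned).

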